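Stop a loudspeaker test cabinet rocking with a wedge

ROBOT

A 6-joint arm with a two-finger parallel gripper is mounted at the origin on the work surface. World frame = base frame: x ahead of the robot, y to its left, z up, the work surface at z = 0. Lengths are in mm, angles in rad, forces in N, time in s.
With the tool pointing down it reaches from about 350 to 775 mm from the base axis. Payload 7.3 kg.
Tool frame: the origin (TCP) lies at the very end of the fingers, on their centre line; the grasp point (between the pads) lies 19 mm behind it; z points along the fingers, y is the line along which they close (so a half turn about z gives the same grasp; the last joint's range is limited). The gripper opens to 92 mm and grips with 3 to 60 N. Pads are 19 mm wide; open, the fingers measure 130 mm over their backs; the gripper's body (75 mm by 190 mm) begins 47 mm behind the grasp point.
Start: joints at [1.006, 0.342, 1.524, -0, 1.275, -0.146], TCP at [213.487, 479.654, 226.741] pointing down, gripper open.
Joint ranges: [-2.53, 2.53], [-0.77, 2.02], [0.04, 2.7], [-1, 4.14], [0.28, 2.66], [-3.11, 3.11]. Speed limits (rad/s): [2.57, 2.57, 3.14, 3.14, 3.14, 3.14].

INTERFACE

Orientations are given as [roll, pitch, yaw] about the fixed x, y, z axes, in that order (R = Rz(yaw) Ry(pitch) Rx(roll)).
In Python, from plant import bot gives the robot as it stands.
- The arm moves only by the tool send_rows, never from a script. Its argument "rows" is a list of rows, each an object of numbers: "x", "y", "z": the shift along the tool's x, y, z in units of 0.2 m (1.0 is 0.2 m); "ax", "ay", "az": the turn, a rotation vector about the tool's x, y, z in units of 60 degrees (1.0 is 60 degrees); "jaw": the opening, from -1 (shut) to 1 (fully open), so that 0 is half open. In form: [{"x": .., "y": .., "z": .., "ax": .., "ay": .., "az": .., "jaw": ..}, ...]. A call has exactly 10 rows; each row is the pose to reach, as a shift and turn from the pose commanded when the call began, along the tool's axes at that moment; what a row does not reach only later rows make up. A row lasts 1/8 s, in which the tool goes at most 62.5 mm and 10.7 degrees, less where a joint would pass 70% of its speed; a pose out of reach is approached as far as the arm can. A call with a number of a shift or a turn outside -1 to 1 is refused whole. A call with a gripper value outside its range is refused whole. The fingers move at their own pace and stop on an object; the grip force is fixed at half the most. Time passes only in rows, so rows that repeat a pose let the fingers close, or fill a call up. It gives the time, the measured TCP pose, the force, the opening and the grip force at its end, in the units of the state.
- bot.get_obs(): the state, without advancing time (a new reading comes with each control period).
- bot.capture(name): name is "scene" or "top"; returns (picture, depth): 384x512x3 uint8, red, green, blue; 384x512 float32, mm along the optical axis (not along the pixel's ray), 0 where there is no reading.
- bot.camera_model(name): a dict with "vertical_fov" (degrees; the focal length in pixels is half the picture's height over the tangent of half this angle, whatever the lens; pixels are square), "cx", "cy" (the principal point, pixels), "k1" (the pictures are not rectified: a ray, as slopes to the right and down, at radius r is drawn at 1 + k1 r^2 times it, then the intrinsics apply), "R" (3x3) and "t" (3): a world point X has camera coordinates R X + t. Camera axes: x right, y down, z forward; pixel columns grow to the right and rows downward; lengths in mm; the calibration is good to about 2 mm. A picture is of the moment at which its call begins. camera_model takes no time and is no camera call.
- bot.close_job(): hands the job in; it is judged then, once.
The state is a dict: "time": time; "joint_positions": joint angles; "dq": joint speeds; "tau": joint torques, N m; "tool_pos": TCP position; "tcp_rot": TCP orientation; "contact_force": force on the tool from outside, world axes, zero at the start; "moment": the same for the moment, N m; "grip_width": finger opening in mm; "finger_force": force on a finger pad.
Only numpy, scipy, OpenCV 4.12 (cv2) and the standard library are available. Lean on these libraries where they do the work, as an engineer would, in place of code of your own. Each camera call takes 0.05 s, during which the arm holds its last target. There are 200 camera calls.

TASK

The grey test cabinet on the bench rocks because the rubber foot is gone under the corner marked with yellow tape. Without picking anything up, push the orange wedge from the side, thin end first, in under that corner until it is tight, so that the cabinet stays level where it stands. Then press down firmly on the taped corner for a moment to check that it no longer rocks, pushing the wedge farther if it does, and let go; leave the other things on the bench alone.

Things in the scene. Friction and masses are not known exactly. Their poses are not given: they have to be found in the camera images.
- cabinet: loose dark grey loudspeaker test cabinet, 2.4 to 3.4 kg: box 240 x 240 mm, underside 10 mm and top 100 mm above the bench (driver in the middle of the top: to 114 mm), on three rubber feet, level. Origin at bench level under its centre, z up; its -x side faces the robot, its -y side the robot's right, turned by up to 17 degrees. Feet at own (95,95), (95,-95), (-95,95) mm; (-95,-95) is missing
- taped_corner: steel protector with yellow tape on the cabinet's top at the corner over the missing foot, 48 x 48 mm from above; rigidly part of the cabinet. Origin at the centre of its flat top, 103 mm above the bench. Press here, with some 6 to 15 N; without the wedge 2 to 3 N tip the cabinet until this corner meets the bench, about 8 mm lower
- missing_foot (a point): point on the cabinet's underside, 10 mm above the bench, where the missing foot was: 25 mm in from the cabinet's -x side and from its -y side; the wedge goes in under here from the -y side
- wedge: loose orange plastic wedge, 80 g, flat on the bench: 130 x 45 mm, 3 mm thick at the thin end, rising evenly to 23 mm at the upright flat back. Origin at the centre of its underside, +x to the thin end, z up. Lies on the cabinet's -y side, thin end 30 to 90 mm off, pointing roughly at it. Slides easily until it meets the cabinet's lower edge 46 mm from the tip; over 14 N lifts or shoves the cabinet
- wedge_tip (a point): middle of the wedge's thin end, at its underside, 65 mm from the wedge's origin along its own +x
- driver_a: loose finished loudspeaker drive unit lying cone upward: black, 92 mm across, 44 mm tall, 0.35 kg; origin at the centre of its underside. To be left alone
- driver_b: loose finished loudspeaker drive unit lying cone upward: black, 92 mm across, 44 mm tall, 0.35 kg; origin at the centre of its underside. To be left alone
- magnet_ring: loose dark grey ring magnet with a white disc on top, 88 mm across, 26 mm tall, 0.4 kg; origin at the centre of its underside. To be left alone
- parts_bin: loose small blue open bin of brass terminals, 80 x 70 mm, 40 mm tall, 0.3 kg; origin at the centre of its underside. To be left alone
There are look-alikes about, which are no part of the job. Several things have the shape of the wedge; the one meant has the colours described above.

How it is judged (in metres and radians):
On the way, in this order (a step that is already met when the one before it is completed fails the run):
1. the wedge's thin end is pushed in under the taped corner (y of wedge_tip in the frame of cabinet above -0.1 m and x of wedge_tip in the frame of cabinet between -0.145 and -0.045 m), for 0.1 s.
2. the taped corner is pressed down with more than 5 N and the cabinet, borne by the wedge, stays level (all of step 1 and contact force between the fingers and taped_corner above 5 N and contact force between wedge and cabinet above 1 N and angle between cabinet's own z axis and vertical below 0.012 rad), for 0.3 s.
At the end, for the whole second after the job is handed in: wedge flat on the bench, tip at least 20 mm past the cabinet's -y side and within 50 mm of the missing foot along that side, bearing at least 0.3 N of the cabinet; cabinet level within 0.012 rad, moved under 25 mm; all at rest; bystanders moved under 20 mm (all of step 1 and angle between cabinet's own z axis and vertical below 0.012 rad and contact force between wedge and cabinet above 0.3 N and distance of cabinet from where it was at the start of the episode below 0.025 m and linear speed of each of cabinet, wedge below 0.01 m/s and height (world z) of wedge below 0.006 m and distance of each of driver_a, driver_b, magnet_ring, parts_bin from where it was at the start of the episode below 0.02 m); the robot touches nothing.
It fails at once if the wedge is lifted off the bench (height (world z) of wedge above 0.015 m or angle between wedge's own z axis and vertical above 0.35 rad).
It fails at once if the cabinet is lifted or tipped beyond its own rocking (height (world z) of cabinet above 0.015 m or angle between cabinet's own z axis and vertical above 0.13 rad).
It fails at once if the cabinet is shoved out of its place (distance of cabinet from where it was at the start of the episode above 0.035 m).
It fails at once if a bystander is disturbed (distance of any of driver_a, driver_b, magnet_ring, parts_bin from where it was at the start of the episode above 0.02 m).
It also fails if it takes over 48 s, if anything falls off the work surface, if the arm or the gripper's body presses on something with over 40 N, if the wrist force passes 120 N, or if a joint passes its speed limit or range.

## Working session

There is one attempt and no reset: what is moved stays moved. The work goes in short steps, Python scripts to look and compute and a tool call to move; the robot and the scene stay as the last step left them, time stands still between calls to the robot, and variables do not carry over. Pictures are saved under pics/ and viewed, at most 10 in all, crops included, and the job is handed in when it is done.

Besides the shell and the picture viewer there is one more tool, called after "Call:" by a JSON object that holds its "op" and its "data". send_rows: Moves the arm, as the interface text tells. Its arguments: {"type":"object","properties":{"rows":{"type":"array","items":{"type":"object","properties":{"x":{"type":"number","minimum":-1,"maximum":1},"y":{"type":"number","minimum":-1,"maximum":1},"z":{"type":"number","minimum":-1,"maximum":1},"ax":{"type":"number","minimum":-1,"maximum":1},"ay":{"type":"number","minimum":-1,"maximum":1},"az":{"type":"number","minimum":-1,"maximum":1},"jaw":{"type":"number"}}}}},"required":["rows"]}

```bash
mkdir -p pics
cat > h.py <<'E'
import numpy as np, cv2
from plant import bot
def K(m):
    f=192/np.tan(np.radians(m["vertical_fov"])/2); return f
def ray(m,u,v):
    f=K(m); d=np.array([(u-m["cx"])/f,(v-m["cy"])/f]); s=d.copy()
    for _ in range(20): s=d/(1+m["k1"]*(s@s))
    return np.array([s[0],s[1],1.])
def onplane(m,u,v,z):
    R=np.array(m["R"]);t=np.array(m["t"]); r=R.T@ray(m,u,v); c=-R.T@t
    return c+r*(z-c[2])/r[2]
def bydepth(m,u,v,d):
    R=np.array(m["R"]);t=np.array(m["t"]); return R.T@(ray(m,u,v)*d-t)
E
python3 - <<'E'
from h import *
for n in("scene","top"):
    p,d=bot.capture(n); cv2.imwrite(f"pics/{n}0.png",p[:,:,::-1]); np.save(n+"0.npy",d)
    m=bot.camera_model(n); print(n,m)
print(bot.get_obs())
E
```

```text
scene {'vertical_fov': 51.28883672154746, 'cx': 250.66472998741386, 'cy': 187.45299530083162, 'k1': -0.051666490328134744, 'R': array([[ 0.03648693,  0.99930733,  0.00731922],
       [ 0.56344576, -0.0145226 , -0.8260254 ],
       [-0.82534694,  0.03426311, -0.56358536]]), 't': array([ -16.5507735 , -264.77150212, 1823.85237782])}
top {'vertical_fov': 46.232397774539685, 'cx': 262.5010511355248, 'cy': 195.15365953186574, 'k1': -0.05227972752236455, 'R': array([[-2.30808522e-04, -9.99998311e-01,  1.82320633e-03],
       [-9.95349278e-01,  5.41024771e-05, -9.63317794e-02],
       [ 9.63315181e-02, -1.83696130e-03, -9.95347610e-01]]), 't': array([  -2.16652549,  568.7408832 , 1180.2096692 ])}
{'time': 0.1, 'joint_positions': array([ 1.00598514e+00,  3.42621122e-01,  1.52490548e+00, -8.65514894e-06,
        1.27537422e+00, -1.45995160e-01]), 'dq': array([ 0.00048856,  0.00030435, -0.00143686,  0.0008194 , -0.00142985,
       -0.00041758]), 'tau': array([ 2.51364130e-03, -4.32007742e+01, -2.44693977e+01,  7.19201728e-02,
        5.25799650e-02, -1.05009080e-04]), 'tool_pos': array([213.29785227, 479.33642914, 226.13660855]), 'tcp_rot': array([-3.14029719e+00, -1.82120074e-04,  2.72277904e+00]), 'contact_force': array([ 0.11053331, -0.32232975,  0.4960078 ]), 'moment': array([-0.00849916, -0.0775703 , -0.01577307]), 'finger_force': 0.0, 'grip_width': 91.85316264058889}
```

View pics/top0.png

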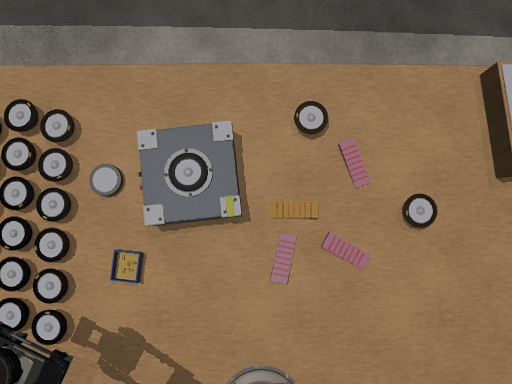

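View pics/scene0.png

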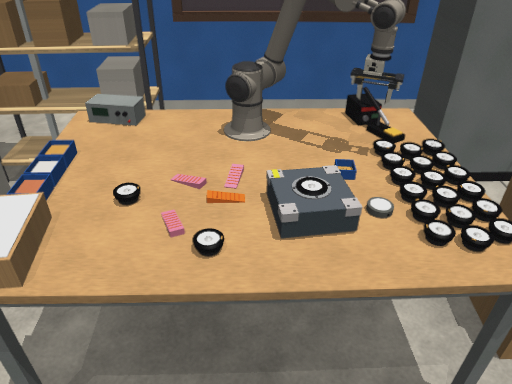

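The top view shows the cabinet at about (190,173) with yellow tape at (231,207). There are four wedge shapes: orange at (295,210), and pink at (354,163), (345,250) and (284,259). The orange one fits because the colour matches and it lies on the cabinet's -y side pointing at the taped corner. I'll measure it and confirm it in a crop.

Run:
```python
from h import *
m=bot.camera_model("top"); p=cv2.imread("pics/top0.png"); d=np.load("top0.npy")
h=cv2.cvtColor(p,cv2.COLOR_BGR2HSV)
ms=cv2.inRange(h,(8,180,120),(24,255,255)); ms[:,:262]=0; ms[:,330:]=0; ms[:190]=0; ms[230:]=0
ms=cv2.morphologyEx(ms,cv2.MORPH_CLOSE,np.ones((3,3)))
ys,xs=np.nonzero(ms); print("wedge px",len(xs),xs.min(),xs.max(),ys.min(),ys.max())
P=np.array([bydepth(m,u,v,d[v,u]) for u,v in zip(xs,ys)])
r=cv2.minAreaRect(P[:,:2].astype(np.float32)); print("wedge rect",r,cv2.boxPoints(r))
o=np.argsort(P[:,1]);
for q in np.array_split(o,8): print(np.median(P[q],0).round(1), end=' ')
print()
# pixel corner polygon for sanity
# cabinet top plate: points height 85..125
W=np.zeros((384,512,3))
ok=d>0
for v in range(100,250):
    for u in range(110,270): W[v,u]=bydepth(m,u,v,d[v,u])
s=(W[:,:,2]>92)&(W[:,:,2]<108)&ok
s=cv2.morphologyEx(s.astype(np.uint8),cv2.MORPH_OPEN,np.ones((5,5)))
Q=W[s>0]; r=cv2.minAreaRect(Q[:,:2].astype(np.float32)); print("cab",r,cv2.boxPoints(r),np.median(Q,0))
y=cv2.inRange(h,(22,120,120),(35,255,255)); y[:,:215]=0;y[:,245:]=0;y[:190]=0;y[222:]=0
ys,xs=np.nonzero(y); print("tape",len(xs),onplane(m,xs.mean(),ys.mean(),103),np.median(W[y>0],0))
for n in [(311,118),(420,211),(107,180),(127,266)]: print(n,onplane(m,*n,40).round())
a=cv2.resize(p[185:235,215:335],None,fx=6,fy=6,interpolation=cv2.INTER_CUBIC)
b=cv2.imread("pics/scene0.png")[155:225,165:285]; b=cv2.resize(b,(720,420)[:2],interpolation=cv2.INTER_CUBIC)
cv2.imwrite("pics/crop.png",cv2.resize(np.vstack([a,b]),(600,600)))
```

```text
wedge px 4 276 311 206 216
wedge rect ((525.07666015625, -84.89974975585938), (93.97689819335938, 26.939998626708984), 85.1731185913086) [[ 507.70056  -130.58812 ]
 [ 534.54504  -132.855   ]
 [ 542.45276   -39.21138 ]
 [ 515.6083    -36.944504]]
[ 534.5 -132.9   21.6] [513.8 -58.1   5.8] [540.9 -58.    9.2] [541.1 -39.1   5.8] [nan nan nan] [nan nan nan] [nan nan nan] [nan nan nan] 
cab ((620.1370849609375, 187.21661376953125), (245.53211975097656, 245.14773559570312), 6.437914848327637) [[484.40143 295.2522 ]
 [511.88898  51.65037]
 [755.87274  79.18103]
 [728.3852  322.78287]] [612.81410291 183.84948922 101.22308633]
tape 137 [535.24933351  80.35389503 103.        ] [536.43477593  79.6493563  103.17379469]
(311, 118) [ 777. -134.   40.]
(420, 211) [ 525. -422.   40.]
(107, 180) [608. 415.  40.]
(127, 266) [380. 354.  40.]
  return _methods._mean(a, axis=axis, dtype=dtype,
  ret = um.true_divide(
```

View pics/crop.png

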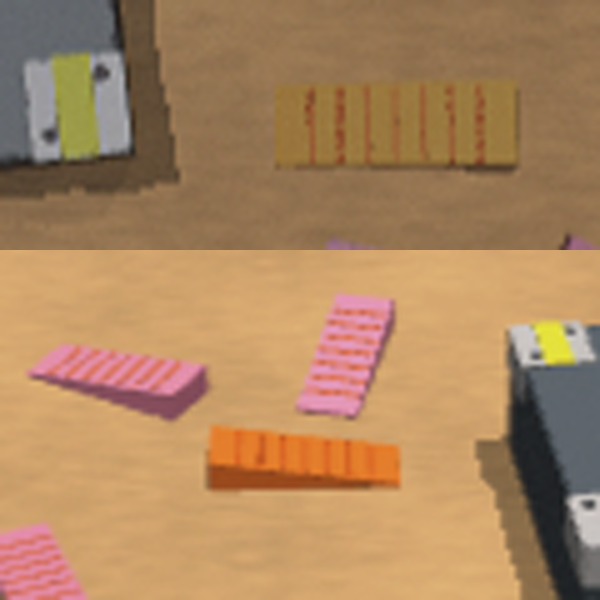

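The crop confirms it: one orange wedge, lying between the pinks, with its thin end toward the taped cabinet corner. It only looks ochre in the top view. Next I'll measure its pose.

```bash
cat >> h.py <<'E'
C0=np.array([620.1,187.2]); YAW=np.radians(6.44)
def cab(P,c=C0,y=YAW):
    d=np.asarray(P)[:2]-c; return np.array([np.cos(y)*d[0]+np.sin(y)*d[1],-np.sin(y)*d[0]+np.cos(y)*d[1]])
def wedge(p):
    "scene- or top-picture independent: top view colour mask, rays onto the sloping top (iterated)"
    m=bot.camera_model("top"); L=cv2.cvtColor(p,cv2.COLOR_BGR2HSV)
    ms=cv2.inRange(L,(14,165,100),(26,255,255)); ms[:,:242]=0; ms[:,335:]=0; ms[:190]=0; ms[232:]=0
    ms=cv2.morphologyEx(ms,cv2.MORPH_CLOSE,np.ones((5,5)))
    n,l,s,_=cv2.connectedComponentsWithStats(ms); k=1+np.argmax(s[1:,4]); ys,xs=np.nonzero(l==k)
    P=np.array([onplane(m,u,v,13)[:2] for u,v in zip(xs,ys)])
    r=cv2.minAreaRect(P.astype(np.float32)); return r,cv2.boxPoints(r),(xs.min(),xs.max(),ys.min(),ys.max(),len(xs))
E
python3 - <<'E'
from h import *
p=cv2.imread("pics/top0.png"); hh=cv2.cvtColor(p,cv2.COLOR_BGR2HSV); print(hh[210,280],hh[213,300],hh[225,300],hh[195,290])
r,b,i=wedge(p); print(r,b,i)
m=bot.camera_model("top"); d=np.load("top0.npy")
for u in range(266,324,3): print(u,bydepth(m,u,210,d[210,u]).round(1),end=' ')
# scene: orange
q=cv2.imread("pics/scene0.png"); h=cv2.cvtColor(q,cv2.COLOR_BGR2HSV); ms=cv2.inRange(h,(5,190,90),(16,255,255)); ms[:180]=0;ms[215:]=0;ms[:,:200]=0;ms[:,255:]=0
ys,xs=np.nonzero(ms); print(); ms2=bot.camera_model("scene"); D=np.load("scene0.npy")
P=np.array([bydepth(ms2,u,v,D[v,u]) for u,v in zip(xs,ys)]); r=cv2.minAreaRect(P[:,:2].astype(np.float32)); print("scene",r,len(xs),P.min(0),P.max(0))
E
```

```text
[ 19 149 157] [ 17 154 154] [ 15 114 152] [ 15 117 148]
((536.5173950195312, -55.122154235839844), (8.332728612003848e-05, 13.58184814453125), 89.75457763671875) [[529.72656  -55.09311 ]
 [543.3082   -55.151283]
 [543.3082   -55.1512  ]
 [529.72656  -55.093025]] (np.int64(282), np.int64(282), np.int64(205), np.int64(210), 6)
266 [531.  -11.9  -6.9] 269 [530.5 -20.1   0.6] 272 [530.2 -28.2   6. ] 275 [530.2 -36.3   6.2] 278 [530.2 -44.5   5.8] 281 [530.2 -52.7   5.7] 284 [530.  -60.7   8.9] 287 [530.  -68.9   9. ] 290 [529.8 -76.9  11.6] 293 [529.6 -84.8  15.3] 296 [529.8 -93.2  11.1] 299 [ 529.7 -101.2   13.4] 302 [ 529.7 -109.3   13.1] 305 [ 529.6 -117.3   14.5] 308 [ 529.7 -125.6   13.4] 311 [ 528.8 -132.1   27.5] 314 [ 529.4 -141.3   18.3] 317 [ 529.2 -149.    21. ] 320 [ 530.4 -159.7    1.4] 323 [ 530.4 -167.8    2.4] 
scene ((1081.510498046875, -101.31824493408203), (127.406005859375, 1144.727783203125), 88.78193664550781) 382 [ 510.03586898 -153.1442581    -2.87906106] [1655.09925281  -25.67656976  809.30965791]
```

```bash
sed -i 's/(14,165,100)/(13,133,100)/' h.py
python3 - <<'E'
from h import *
r,b,i=wedge(cv2.imread("pics/top0.png")); print(r,b,i)
for q in b: print(cab(q).round(1))
m=bot.camera_model("top"); print(onplane(m,269.5,210,3),onplane(m,319.3,210,23))
# gap: target tool pose
o=bot.get_obs(); print(o["tool_pos"],o["tcp_rot"])
from scipy.spatial.transform import Rotation as Ro
print(Ro.from_euler("xyz",o["tcp_rot"]).as_matrix().round(3))
E
```

```text
((531.8412475585938, -87.72086334228516), (45.68661880493164, 131.57090759277344), 1.5138790607452393) [[ 507.26794   -22.561874]
 [ 510.7439   -154.08685 ]
 [ 556.41455  -152.87985 ]
 [ 552.9386    -21.354874]] (np.int64(270), np.int64(318), np.int64(201), np.int64(218), 827)
[-135.6 -195.8]
[-146.9 -326.9]
[-101.4 -330.8]
[ -90.1 -199.7]
[530.3694615  -21.39882017   3.        ] [ 529.04983512 -155.00108717   23.        ]
[213.29785227 479.33642914 226.13660855] [-3.14029719e+00 -1.82120074e-04  2.72277904e+00]
[[-0.914  0.407 -0.001]
 [ 0.407  0.914 -0.001]
 [ 0.    -0.001 -1.   ]]
```

Measured wedge: 45.7 x 131.6 mm, which fits its stated size. Its thin end is about 78 mm off the cabinet at cabinet x≈-113, and its heading is 5° off the cabinet's y axis. I'll move the shut fingers behind its back.

Call:
{"op": "send_rows", "data": {"rows": [{"x":-0.1,"y":-0.08,"jaw":-1},{"x":-0.22,"y":-0.19,"jaw":-1},{"x":-0.35,"y":-0.3,"jaw":-1},{"x":-0.48,"y":-0.41,"jaw":-1},{"x":-0.6,"y":-0.51,"jaw":-1},{"x":-0.72,"y":-0.61,"jaw":-1},{"x":-0.82,"y":-0.7,"jaw":-1},{"x":-0.88,"y":-0.75,"jaw":-1},{"x":-0.92,"y":-0.78,"jaw":-1},{"x":-0.94,"y":-0.8,"jaw":-1}]}}

```text
schema error: expected keys x, y, z, ax, ay, az, jaw
```

Call:
{"op": "send_rows", "data": {"rows": [{"x":-0.1,"y":-0.08,"jaw":-1},{"x":-0.22,"y":-0.19,"jaw":-1},{"x":-0.35,"y":-0.3,"jaw":-1},{"x":-0.48,"y":-0.41,"jaw":-1},{"x":-0.6,"y":-0.51,"jaw":-1},{"x":-0.72,"y":-0.61,"jaw":-1},{"x":-0.82,"y":-0.7,"jaw":-1},{"x":-0.88,"y":-0.75,"jaw":-1},{"x":-0.92,"y":-0.78,"jaw":-1},{"x":-0.94,"y":-0.8,"jaw":-1}]}}

```text
schema error: expected keys x, y, z, ax, ay, az, jaw
```

Call:
{"op": "send_rows", "data": {"rows": [{"x":-0.1,"y":-0.08,"z":0.02,"az":0.05,"jaw":-1},{"x":-0.22,"y":-0.19,"z":0.05,"az":0.15,"jaw":-1},{"x":-0.35,"y":-0.3,"z":0.1,"az":0.25,"jaw":-1},{"x":-0.48,"y":-0.41,"z":0.15,"az":0.35,"jaw":-1},{"x":-0.6,"y":-0.51,"z":0.2,"az":0.45,"jaw":-1},{"x":-0.72,"y":-0.61,"z":0.25,"az":0.55,"jaw":-1},{"x":-0.82,"y":-0.7,"z":0.3,"az":0.65,"jaw":-1},{"x":-0.88,"y":-0.75,"z":0.35,"az":0.75,"jaw":-1},{"x":-0.94,"y":-0.8,"z":0.4,"az":0.85,"jaw":-1},{"x":-0.94,"y":-0.8,"z":0.4,"az":0.9,"jaw":-1}]}}

```text
schema error: expected keys x, y, z, ax, ay, az, jaw
```

All the keys are needed in every row.

Call:
{"op": "send_rows", "data": {"rows": [{"x":-0.1,"y":-0.08,"z":0,"ax":0,"ay":0,"az":0,"jaw":-1},{"x":-0.22,"y":-0.19,"z":0,"ax":0,"ay":0,"az":0,"jaw":-1},{"x":-0.35,"y":-0.3,"z":0,"ax":0,"ay":0,"az":0,"jaw":-1},{"x":-0.48,"y":-0.41,"z":0,"ax":0,"ay":0,"az":0,"jaw":-1},{"x":-0.6,"y":-0.51,"z":0,"ax":0,"ay":0,"az":0,"jaw":-1},{"x":-0.72,"y":-0.61,"z":0,"ax":0,"ay":0,"az":0,"jaw":-1},{"x":-0.82,"y":-0.7,"z":0,"ax":0,"ay":0,"az":0,"jaw":-1},{"x":-0.88,"y":-0.75,"z":0,"ax":0,"ay":0,"az":0,"jaw":-1},{"x":-0.92,"y":-0.78,"z":0,"ax":0,"ay":0,"az":0,"jaw":-1},{"x":-0.94,"y":-0.8,"z":0,"ax":0,"ay":0,"az":0,"jaw":-1}]}}

```text
time: 1.35
tool_pos: [320.3, 256.8, 226.6]
tcp_rot: [-3.142, -0.0, 2.722]
contact_force: [-0.0, -0.5, 0.4]
grip_width: 0.6
finger_force: 0.0
```

Call:
{"op": "send_rows", "data": {"rows": [{"x":-0.1,"y":-0.08,"z":0,"ax":0,"ay":0,"az":0,"jaw":-1},{"x":-0.22,"y":-0.19,"z":0,"ax":0,"ay":0,"az":0,"jaw":-1},{"x":-0.35,"y":-0.3,"z":0,"ax":0,"ay":0,"az":0,"jaw":-1},{"x":-0.48,"y":-0.41,"z":0,"ax":0,"ay":0,"az":0,"jaw":-1},{"x":-0.6,"y":-0.51,"z":0,"ax":0,"ay":0,"az":0,"jaw":-1},{"x":-0.72,"y":-0.61,"z":0,"ax":0,"ay":0,"az":0,"jaw":-1},{"x":-0.82,"y":-0.7,"z":0,"ax":0,"ay":0,"az":0,"jaw":-1},{"x":-0.88,"y":-0.75,"z":0,"ax":0,"ay":0,"az":0,"jaw":-1},{"x":-0.92,"y":-0.78,"z":0,"ax":0,"ay":0,"az":0,"jaw":-1},{"x":-0.94,"y":-0.8,"z":0,"ax":0,"ay":0,"az":0,"jaw":-1}]}}

```text
time: 2.6
tool_pos: [426.9, 34.5, 226.6]
tcp_rot: [3.141, -0.0, 2.723]
contact_force: [-0.5, 0.8, -0.2]
grip_width: 0.4
finger_force: 0.0
```

Call:
{"op": "send_rows", "data": {"rows": [{"x":-0.1,"y":-0.08,"z":0.02,"ax":0,"ay":0,"az":0.05,"jaw":-1},{"x":-0.22,"y":-0.19,"z":0.05,"ax":0,"ay":0,"az":0.15,"jaw":-1},{"x":-0.35,"y":-0.3,"z":0.1,"ax":0,"ay":0,"az":0.25,"jaw":-1},{"x":-0.48,"y":-0.41,"z":0.15,"ax":0,"ay":0,"az":0.35,"jaw":-1},{"x":-0.6,"y":-0.51,"z":0.2,"ax":0,"ay":0,"az":0.45,"jaw":-1},{"x":-0.72,"y":-0.61,"z":0.25,"ax":0,"ay":0,"az":0.55,"jaw":-1},{"x":-0.82,"y":-0.7,"z":0.3,"ax":0,"ay":0,"az":0.65,"jaw":-1},{"x":-0.88,"y":-0.75,"z":0.35,"ax":0,"ay":0,"az":0.75,"jaw":-1},{"x":-0.94,"y":-0.8,"z":0.4,"ax":0,"ay":0,"az":0.85,"jaw":-1},{"x":-0.94,"y":-0.8,"z":0.4,"ax":0,"ay":0,"az":0.9,"jaw":-1}]}}

```text
time: 3.85
tool_pos: [533.5, -188.3, 145.6]
tcp_rot: [-3.14, -0.001, 1.778]
contact_force: [-0.6, -0.2, 0.6]
grip_width: 0.7
finger_force: 0.0
```

Call:
{"op": "send_rows", "data": {"rows": [{"x":0,"y":0,"z":0.1,"ax":0,"ay":0,"az":0.05,"jaw":-1},{"x":0,"y":0,"z":0.2,"ax":0,"ay":0,"az":0.12,"jaw":-1},{"x":0,"y":0,"z":0.3,"ax":0,"ay":0,"az":0.173,"jaw":-1},{"x":0,"y":0,"z":0.4,"ax":0,"ay":0,"az":0.173,"jaw":-1},{"x":0,"y":0,"z":0.5,"ax":0,"ay":0,"az":0.173,"jaw":-1},{"x":0,"y":0,"z":0.58,"ax":0,"ay":0,"az":0.173,"jaw":-1},{"x":0,"y":0,"z":0.63,"ax":0,"ay":0,"az":0.173,"jaw":-1},{"x":0,"y":0,"z":0.66,"ax":0,"ay":0,"az":0.173,"jaw":-1},{"x":0,"y":0,"z":0.675,"ax":0,"ay":0,"az":0.173,"jaw":-1},{"x":0,"y":0,"z":0.68,"ax":0,"ay":0,"az":0.173,"jaw":-1}]}}

```text
time: 5.1
tool_pos: [533.8, -188.3, 10.9]
tcp_rot: [3.141, 0.0, 1.599]
contact_force: [-0.5, -0.3, 0.7]
grip_width: 0.7
finger_force: 0.0
```

Call:
{"op": "send_rows", "data": {"rows": [{"x":0.03,"y":0,"z":0,"ax":0,"ay":0,"az":0,"jaw":-1},{"x":0.07,"y":0,"z":0,"ax":0,"ay":0,"az":0,"jaw":-1},{"x":0.1,"y":0,"z":0,"ax":0,"ay":0,"az":0,"jaw":-1},{"x":0.12,"y":0,"z":0,"ax":0,"ay":0,"az":0,"jaw":-1},{"x":0.14,"y":0,"z":0,"ax":0,"ay":0,"az":0,"jaw":-1},{"x":0.17,"y":0.0005,"z":0,"ax":0,"ay":0,"az":0.02,"jaw":-1},{"x":0.2,"y":0.002,"z":0,"ax":0,"ay":0,"az":0.04,"jaw":-1},{"x":0.23,"y":0.004,"z":0,"ax":0,"ay":0,"az":0.06,"jaw":-1},{"x":0.26,"y":0.006,"z":0,"ax":0,"ay":0,"az":0.08,"jaw":-1},{"x":0.28,"y":0.008,"z":0,"ax":0,"ay":0,"az":0.093,"jaw":-1}]}}

```text
time: 6.35
tool_pos: [533.6, -131.7, 10.7]
tcp_rot: [-3.142, -0.0, 1.501]
contact_force: [-1.2, -0.6, 0.5]
grip_width: 1.0
finger_force: 0.5
```

Call:
{"op": "send_rows", "data": {"rows": [{"x":0.02,"y":0,"z":0,"ax":0,"ay":0,"az":0,"jaw":-1},{"x":0.05,"y":0,"z":0,"ax":0,"ay":0,"az":0,"jaw":-1},{"x":0.08,"y":0,"z":0,"ax":0,"ay":0,"az":0,"jaw":-1},{"x":0.11,"y":0,"z":0,"ax":0,"ay":0,"az":0,"jaw":-1},{"x":0.14,"y":0,"z":0,"ax":0,"ay":0,"az":0,"jaw":-1},{"x":0.17,"y":0,"z":0,"ax":0,"ay":0,"az":0,"jaw":-1},{"x":0.19,"y":0,"z":0,"ax":0,"ay":0,"az":0,"jaw":-1},{"x":0.21,"y":0,"z":0,"ax":0,"ay":0,"az":0,"jaw":-1},{"x":0.22,"y":0,"z":0,"ax":0,"ay":0,"az":0,"jaw":-1},{"x":0.22,"y":0,"z":0,"ax":0,"ay":0,"az":0,"jaw":-1}]}}

```text
time: 7.6
tool_pos: [536.5, -88.1, 10.7]
tcp_rot: [-3.141, -0.0, 1.502]
contact_force: [-0.1, -0.3, -0.0]
grip_width: 0.7
finger_force: 0.0
```

Run:
```python
from h import *
t=bot.capture("top")[0]; s=bot.capture("scene")[0]
a=cv2.resize(t[120:270,190:390],(800,600),interpolation=cv2.INTER_CUBIC)[:,:,::-1]
b=cv2.resize(s[130:240,170:317],(400,300),interpolation=cv2.INTER_CUBIC)[:,:,::-1]
a=cv2.resize(a,(400,300)); cv2.imwrite("pics/p1.png",np.vstack([a,b])); print(bot.get_obs()["contact_force"],cab(bot.get_obs()["tool_pos"]))
```

```text
[-0.09159631  0.2968973   0.58149348] [-113.94046562 -264.35085426]
```

View pics/p1.png

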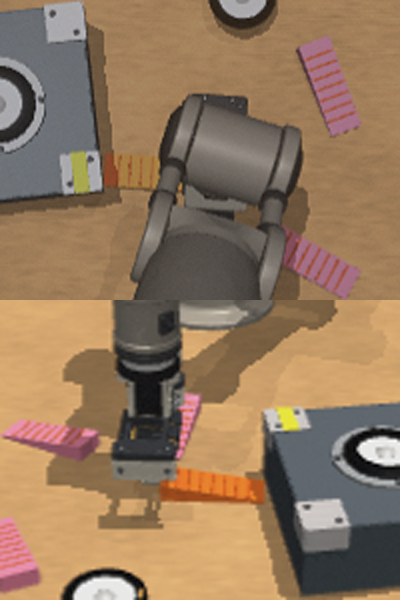

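The wedge is riding true, with its tip at the cabinet edge. I'll go straight a little farther, then swing it into line with the cabinet.

Call:
{"op": "send_rows", "data": {"rows": [{"x":0.02,"y":0,"z":0,"ax":0,"ay":0,"az":0,"jaw":-1},{"x":0.05,"y":0,"z":0,"ax":0,"ay":0,"az":0,"jaw":-1},{"x":0.08,"y":0,"z":0,"ax":0,"ay":0,"az":0,"jaw":-1},{"x":0.1,"y":0,"z":0,"ax":0,"ay":0,"az":-0.01,"jaw":-1},{"x":0.12,"y":0,"z":0,"ax":0,"ay":0,"az":-0.04,"jaw":-1},{"x":0.14,"y":-0.001,"z":0,"ax":0,"ay":0,"az":-0.07,"jaw":-1},{"x":0.16,"y":-0.003,"z":0,"ax":0,"ay":0,"az":-0.1,"jaw":-1},{"x":0.18,"y":-0.006,"z":0,"ax":0,"ay":0,"az":-0.14,"jaw":-1},{"x":0.2,"y":-0.009,"z":0,"ax":0,"ay":0,"az":-0.173,"jaw":-1},{"x":0.2,"y":-0.009,"z":0,"ax":0,"ay":0,"az":-0.173,"jaw":-1}]}}

```text
time: 8.95
tool_pos: [537.5, -47.9, 10.7]
tcp_rot: [-3.142, -0.0, 1.684]
contact_force: [0.3, -0.7, 1.1]
grip_width: 0.6
finger_force: 0.0
```

Run:
```python
from h import *
t=bot.capture("top")[0]; s=bot.capture("scene")[0]
a=cv2.resize(t[160:260,200:333],(640,480),interpolation=cv2.INTER_CUBIC)[:,:,::-1]
b=cv2.resize(s[130:240,200:347],(400,300),interpolation=cv2.INTER_CUBIC)[:,:,::-1]
a=cv2.resize(a,(400,300)); cv2.imwrite("pics/p2.png",np.vstack([a,b])); print(bot.get_obs()["contact_force"],cab(bot.get_obs()["tool_pos"]))
```

```text
[ 0.85908273  0.8348023  -0.07575643] [-108.45077997 -224.64336995]
```

View pics/p2.png

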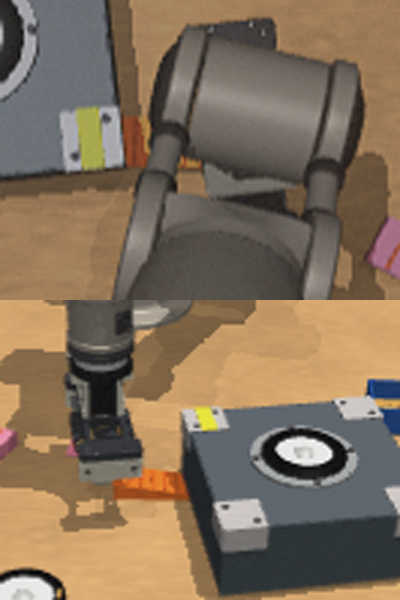

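The wedge tip is now under the cabinet's taped corner and the wedge is aligned. I'll push slowly and watch the force.

Call:
{"op": "send_rows", "data": {"rows": [{"x":0.005,"y":0,"z":0,"ax":0,"ay":0,"az":0,"jaw":-1},{"x":0.01,"y":0,"z":0,"ax":0,"ay":0,"az":0,"jaw":-1},{"x":0.015,"y":0,"z":0,"ax":0,"ay":0,"az":0,"jaw":-1},{"x":0.02,"y":0,"z":0,"ax":0,"ay":0,"az":0,"jaw":-1},{"x":0.025,"y":0,"z":0,"ax":0,"ay":0,"az":0,"jaw":-1},{"x":0.03,"y":0,"z":0,"ax":0,"ay":0,"az":0,"jaw":-1},{"x":0.035,"y":0,"z":0,"ax":0,"ay":0,"az":0,"jaw":-1},{"x":0.04,"y":0,"z":0,"ax":0,"ay":0,"az":0,"jaw":-1},{"x":0.045,"y":0,"z":0,"ax":0,"ay":0,"az":0,"jaw":-1},{"x":0.045,"y":0,"z":0,"ax":0,"ay":0,"az":0,"jaw":-1}]}}

```text
time: 10.3
tool_pos: [537.9, -41.2, 11.1]
tcp_rot: [3.139, 0.003, 1.683]
contact_force: [2.7, -10.5, -1.2]
grip_width: 0.5
finger_force: 5.2
```

The wedge met the cabinet with 10.5 N. I'll add a slight extra push below 14 N, then back off.

Call:
{"op": "send_rows", "data": {"rows": [{"x":0.001,"y":0,"z":0,"ax":0,"ay":0,"az":0,"jaw":-1},{"x":0.002,"y":0,"z":0,"ax":0,"ay":0,"az":0,"jaw":-1},{"x":0.002,"y":0,"z":0,"ax":0,"ay":0,"az":0,"jaw":-1},{"x":0.002,"y":0,"z":0,"ax":0,"ay":0,"az":0,"jaw":-1},{"x":0.002,"y":0,"z":0,"ax":0,"ay":0,"az":0,"jaw":-1},{"x":0.002,"y":0,"z":0,"ax":0,"ay":0,"az":0,"jaw":-1},{"x":0.002,"y":0,"z":0,"ax":0,"ay":0,"az":0,"jaw":-1},{"x":0.002,"y":0,"z":0,"ax":0,"ay":0,"az":0,"jaw":-1},{"x":0.002,"y":0,"z":0,"ax":0,"ay":0,"az":0,"jaw":-1},{"x":0.002,"y":0,"z":0,"ax":0,"ay":0,"az":0,"jaw":-1}]}}

```text
time: 11.55
tool_pos: [538.0, -41.2, 11.1]
tcp_rot: [3.139, 0.003, 1.683]
contact_force: [2.1, -12.4, -2.1]
grip_width: 0.6
finger_force: 5.9
```

Call:
{"op": "send_rows", "data": {"rows": [{"x":-0.02,"y":0,"z":0,"ax":0,"ay":0,"az":0,"jaw":-1},{"x":-0.06,"y":0,"z":0,"ax":0,"ay":0,"az":0,"jaw":-1},{"x":-0.12,"y":0,"z":0,"ax":0,"ay":0,"az":0,"jaw":-1},{"x":-0.15,"y":0,"z":-0.06,"ax":0,"ay":0,"az":0,"jaw":-1},{"x":-0.15,"y":0,"z":-0.18,"ax":0,"ay":0,"az":0,"jaw":-1},{"x":-0.15,"y":0,"z":-0.33,"ax":0,"ay":0,"az":0,"jaw":-1},{"x":-0.15,"y":0,"z":-0.5,"ax":0,"ay":0,"az":0,"jaw":-1},{"x":-0.15,"y":0,"z":-0.64,"ax":0,"ay":0,"az":0,"jaw":-1},{"x":-0.15,"y":0,"z":-0.7,"ax":0,"ay":0,"az":0,"jaw":-1},{"x":-0.15,"y":0,"z":-0.7,"ax":0,"ay":0,"az":0,"jaw":-1}]}}

```text
time: 12.8
tool_pos: [540.1, -68.9, 151.4]
tcp_rot: [3.14, 0.0, 1.683]
contact_force: [-0.0, -0.5, 0.1]
grip_width: 0.5
finger_force: 0.0
```

Run:
```python
from h import *
t,d=bot.capture("top"); s=bot.capture("scene")[0]
m=bot.camera_model("top"); W=np.zeros((384,512,3))
for v in range(100,250):
    for u in range(110,270): W[v,u]=bydepth(m,u,v,d[v,u])
k=(W[:,:,2]>92)&(W[:,:,2]<108); k=cv2.morphologyEx(k.astype(np.uint8),cv2.MORPH_OPEN,np.ones((5,5)))
r=cv2.minAreaRect(W[k>0][:,:2].astype(np.float32)); print("cab",r)
g=cv2.cvtColor(t,cv2.COLOR_RGB2HSV); y=cv2.inRange(g,(22,120,120),(35,255,255)); y[:,:215]=0;y[:,250:]=0;y[:190]=0;y[225:]=0
ys,xs=np.nonzero(y); print("tape",len(xs),onplane(m,xs.mean(),ys.mean(),103))
o=bot.get_obs(); print(o["tool_pos"],o["tcp_rot"],cab(o["tool_pos"]),o["time"])
a=cv2.resize(t[160:260,200:333],(533,400),interpolation=cv2.INTER_CUBIC)[:,:,::-1]
b=cv2.resize(s[150:220,200:333],(533,200),interpolation=cv2.INTER_CUBIC)[:,:,::-1]
cv2.imwrite("pics/p3.png",np.vstack([a,b]))
```

```text
cab ((619.994140625, 187.06936645507812), (245.45663452148438, 245.07789611816406), 6.228017330169678)
tape 134 [536.04591472  80.73428749 103.        ]
[539.26537677 -68.64385101 149.80219311] [-3.14008981e+00 -7.04844748e-04  1.68288423e+00] [-109.02067869 -245.16281127] 12.9
```

View pics/p3.png

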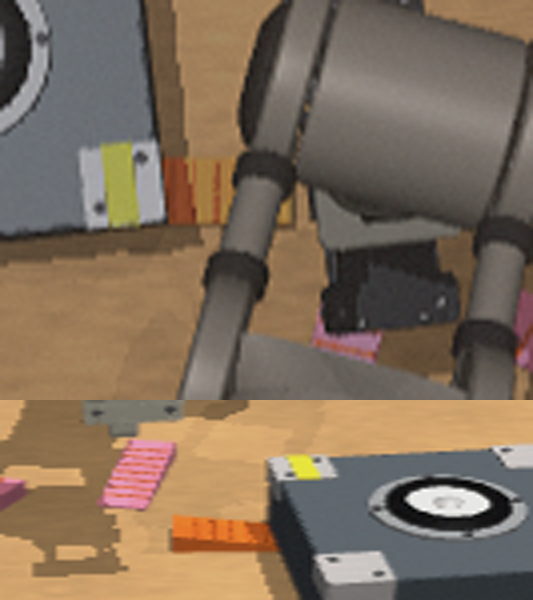

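The wedge is snug under the corner and the cabinet hasn't moved. Next I'll go over the tape and descend to just above it.

Call:
{"op": "send_rows", "data": {"rows": [{"x":0.1,"y":0.01,"z":0,"ax":0,"ay":0,"az":0,"jaw":-1},{"x":0.25,"y":0.02,"z":0,"ax":0,"ay":0,"az":0,"jaw":-1},{"x":0.4,"y":0.035,"z":0,"ax":0,"ay":0,"az":0,"jaw":-1},{"x":0.55,"y":0.045,"z":0,"ax":0,"ay":0,"az":0,"jaw":-1},{"x":0.68,"y":0.055,"z":0,"ax":0,"ay":0,"az":0,"jaw":-1},{"x":0.745,"y":0.062,"z":0,"ax":0,"ay":0,"az":0,"jaw":-1},{"x":0.745,"y":0.062,"z":0.06,"ax":0,"ay":0,"az":0,"jaw":-1},{"x":0.745,"y":0.062,"z":0.13,"ax":0,"ay":0,"az":0,"jaw":-1},{"x":0.745,"y":0.062,"z":0.2,"ax":0,"ay":0,"az":0,"jaw":-1},{"x":0.745,"y":0.062,"z":0.215,"ax":0,"ay":0,"az":0,"jaw":-1}]}}

```text
time: 14.15
tool_pos: [534.7, 80.1, 106.1]
tcp_rot: [-3.139, -0.0, 1.682]
contact_force: [-0.7, 0.7, -0.4]
grip_width: 0.5
finger_force: 0.0
```

Call:
{"op": "send_rows", "data": {"rows": [{"x":0,"y":0,"z":0.005,"ax":0,"ay":0,"az":0,"jaw":-1},{"x":0,"y":0,"z":0.01,"ax":0,"ay":0,"az":0,"jaw":-1},{"x":0,"y":0,"z":0.015,"ax":0,"ay":0,"az":0,"jaw":-1},{"x":0,"y":0,"z":0.02,"ax":0,"ay":0,"az":0,"jaw":-1},{"x":0,"y":0,"z":0.025,"ax":0,"ay":0,"az":0,"jaw":-1},{"x":0,"y":0,"z":0.03,"ax":0,"ay":0,"az":0,"jaw":-1},{"x":0,"y":0,"z":0.03,"ax":0,"ay":0,"az":0,"jaw":-1},{"x":0,"y":0,"z":0.03,"ax":0,"ay":0,"az":0,"jaw":-1},{"x":0,"y":0,"z":0.03,"ax":0,"ay":0,"az":0,"jaw":-1},{"x":0,"y":0,"z":0.03,"ax":0,"ay":0,"az":0,"jaw":-1}]}}

```text
time: 15.4
tool_pos: [535.6, 80.8, 103.2]
tcp_rot: [3.14, 0.0, 1.683]
contact_force: [-3.8, 0.1, 12.0]
grip_width: 0.4
finger_force: 5.5
```

12 N and the corner holds at 103.2 mm, so it doesn't rock. I'll hold a moment, then let go and look.

Call:
{"op": "send_rows", "data": {"rows": [{"x":0,"y":0,"z":0,"ax":0,"ay":0,"az":0,"jaw":-1},{"x":0,"y":0,"z":0,"ax":0,"ay":0,"az":0,"jaw":-1},{"x":0,"y":0,"z":0,"ax":0,"ay":0,"az":0,"jaw":-1},{"x":0,"y":0,"z":0,"ax":0,"ay":0,"az":0,"jaw":-1},{"x":0,"y":0,"z":0,"ax":0,"ay":0,"az":0,"jaw":-1},{"x":0,"y":0,"z":0,"ax":0,"ay":0,"az":0,"jaw":-1},{"x":0,"y":0,"z":0,"ax":0,"ay":0,"az":0,"jaw":-1},{"x":0,"y":0,"z":0,"ax":0,"ay":0,"az":0,"jaw":-1},{"x":0,"y":0,"z":0,"ax":0,"ay":0,"az":0,"jaw":-1},{"x":0,"y":0,"z":0,"ax":0,"ay":0,"az":0,"jaw":-1}]}}

```text
time: 16.65
tool_pos: [535.6, 80.7, 103.2]
tcp_rot: [3.14, 0.0, 1.683]
contact_force: [-3.9, -1.1, 11.3]
grip_width: 0.5
finger_force: 5.5
```

Call:
{"op": "send_rows", "data": {"rows": [{"x":0,"y":0,"z":-0.01,"ax":0,"ay":0,"az":0,"jaw":-1},{"x":0,"y":0,"z":-0.03,"ax":0,"ay":0,"az":0,"jaw":-1},{"x":0,"y":0,"z":-0.08,"ax":0,"ay":0,"az":0,"jaw":-1},{"x":0,"y":0,"z":-0.18,"ax":0,"ay":0,"az":0,"jaw":-1},{"x":0,"y":0,"z":-0.3,"ax":0,"ay":0,"az":0,"jaw":-1},{"x":-0.1,"y":0,"z":-0.4,"ax":0,"ay":0,"az":0,"jaw":-1},{"x":-0.3,"y":0,"z":-0.5,"ax":0,"ay":0,"az":0,"jaw":-1},{"x":-0.5,"y":0,"z":-0.5,"ax":0,"ay":0,"az":0,"jaw":-1},{"x":-0.7,"y":0,"z":-0.5,"ax":0,"ay":0,"az":0,"jaw":-1},{"x":-0.8,"y":0,"z":-0.5,"ax":0,"ay":0,"az":0,"jaw":-1}]}}

```text
time: 17.9
tool_pos: [553.6, -80.0, 202.2]
tcp_rot: [3.141, 0.0, 1.681]
contact_force: [1.0, 0.7, 0.0]
grip_width: 0.5
finger_force: 0.0
```

Run:
```python
from h import *
t,d=bot.capture("top"); s=bot.capture("scene")[0]
m=bot.camera_model("top"); W=np.zeros((384,512,3))
for v in range(100,250):
    for u in range(110,270): W[v,u]=bydepth(m,u,v,d[v,u])
k=(W[:,:,2]>92)&(W[:,:,2]<108); k=cv2.morphologyEx(k.astype(np.uint8),cv2.MORPH_OPEN,np.ones((5,5)))
P=W[k>0]; r=cv2.minAreaRect(P[:,:2].astype(np.float32)); print("cab",r)
def tilt(P): return np.linalg.lstsq(np.c_[P[:,:2],np.ones(len(P))],P[:,2],rcond=None)[0][:2]
d0=np.load("top0.npy"); P0=np.array([bydepth(m,u,v,d0[v,u]) for v,u in zip(*np.nonzero(k))])
P0=P0[np.abs(P0[:,2]-100)<8]; print("tilt change",tilt(P)-tilt(P0))
o=bot.get_obs(); print(o["tool_pos"],o["time"],o["contact_force"])
a=cv2.resize(t[160:260,200:333],(533,400),interpolation=cv2.INTER_CUBIC)[:,:,::-1]
b=cv2.resize(s[150:220,200:333],(533,200),interpolation=cv2.INTER_CUBIC)[:,:,::-1]
cv2.imwrite("pics/p4.png",np.vstack([a,b]))
```

```text
cab ((620.2210693359375, 187.47067260742188), (245.62942504882812, 245.17446899414062), 6.414924144744873)
tilt change [-0.0020245  -0.00270051]
[553.54656525 -79.69504609 201.78059657] 18.0 [0.65450612 0.11910087 0.30274211]
```

View pics/p4.png

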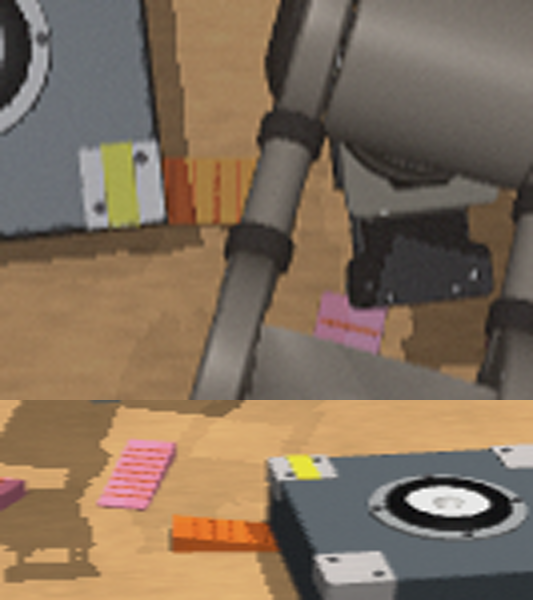

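The cabinet stays level and in place, and the press showed no give. I'll nudge the wedge once more to be sure pressing didn't loosen it.

Call:
{"op": "send_rows", "data": {"rows": [{"x":0.1,"y":-0.057,"z":0.1,"ax":0,"ay":0,"az":0,"jaw":-1},{"x":0.1,"y":-0.057,"z":0.25,"ax":0,"ay":0,"az":0,"jaw":-1},{"x":0.1,"y":-0.057,"z":0.4,"ax":0,"ay":0,"az":0,"jaw":-1},{"x":0.1,"y":-0.057,"z":0.55,"ax":0,"ay":0,"az":0,"jaw":-1},{"x":0.1,"y":-0.057,"z":0.7,"ax":0,"ay":0,"az":0,"jaw":-1},{"x":0.1,"y":-0.057,"z":0.82,"ax":0,"ay":0,"az":0,"jaw":-1},{"x":0.1,"y":-0.057,"z":0.9,"ax":0,"ay":0,"az":0,"jaw":-1},{"x":0.1,"y":-0.057,"z":0.94,"ax":0,"ay":0,"az":0,"jaw":-1},{"x":0.1,"y":-0.057,"z":0.955,"ax":0,"ay":0,"az":0,"jaw":-1},{"x":0.1,"y":-0.057,"z":0.955,"ax":0,"ay":0,"az":0,"jaw":-1}]}}

```text
time: 19.25
tool_pos: [540.2, -59.7, 11.2]
tcp_rot: [3.141, 0.0, 1.683]
contact_force: [0.4, 0.5, -0.0]
grip_width: 0.4
finger_force: 0.0
```

Call:
{"op": "send_rows", "data": {"rows": [{"x":0.02,"y":0,"z":0,"ax":0,"ay":0,"az":0,"jaw":-1},{"x":0.05,"y":0,"z":0,"ax":0,"ay":0,"az":0,"jaw":-1},{"x":0.075,"y":0,"z":0,"ax":0,"ay":0,"az":0,"jaw":-1},{"x":0.085,"y":0,"z":0,"ax":0,"ay":0,"az":0,"jaw":-1},{"x":0.09,"y":0,"z":0,"ax":0,"ay":0,"az":0,"jaw":-1},{"x":0.095,"y":0,"z":0,"ax":0,"ay":0,"az":0,"jaw":-1},{"x":0.1,"y":0,"z":0,"ax":0,"ay":0,"az":0,"jaw":-1},{"x":0.105,"y":0,"z":0,"ax":0,"ay":0,"az":0,"jaw":-1},{"x":0.105,"y":0,"z":0,"ax":0,"ay":0,"az":0,"jaw":-1},{"x":0.105,"y":0,"z":0,"ax":0,"ay":0,"az":0,"jaw":-1}]}}

```text
time: 20.5
tool_pos: [538.7, -40.7, 11.0]
tcp_rot: [3.139, 0.002, 1.682]
contact_force: [2.0, -8.9, -1.2]
grip_width: 0.1
finger_force: 4.3
```

It's in the same place and tight, so it hasn't slipped. One last small push, then I'll back clear.

Call:
{"op": "send_rows", "data": {"rows": [{"x":0.002,"y":0,"z":0,"ax":0,"ay":0,"az":0,"jaw":-1},{"x":0.003,"y":0,"z":0,"ax":0,"ay":0,"az":0,"jaw":-1},{"x":0.003,"y":0,"z":0,"ax":0,"ay":0,"az":0,"jaw":-1},{"x":0.003,"y":0,"z":0,"ax":0,"ay":0,"az":0,"jaw":-1},{"x":0.003,"y":0,"z":0,"ax":0,"ay":0,"az":0,"jaw":-1},{"x":0.003,"y":0,"z":0,"ax":0,"ay":0,"az":0,"jaw":-1},{"x":0.003,"y":0,"z":0,"ax":0,"ay":0,"az":0,"jaw":-1},{"x":0.003,"y":0,"z":0,"ax":0,"ay":0,"az":0,"jaw":-1},{"x":0.003,"y":0,"z":0,"ax":0,"ay":0,"az":0,"jaw":-1},{"x":0.003,"y":0,"z":0,"ax":0,"ay":0,"az":0,"jaw":-1}]}}

```text
time: 21.75
tool_pos: [538.8, -40.5, 11.1]
tcp_rot: [3.139, 0.003, 1.682]
contact_force: [1.9, -9.6, -2.4]
grip_width: 0.6
finger_force: 5.2
```

Call:
{"op": "send_rows", "data": {"rows": [{"x":-0.02,"y":0,"z":0,"ax":0,"ay":0,"az":0,"jaw":-1},{"x":-0.06,"y":0,"z":0,"ax":0,"ay":0,"az":0,"jaw":-1},{"x":-0.12,"y":0,"z":0,"ax":0,"ay":0,"az":0,"jaw":-1},{"x":-0.15,"y":0,"z":-0.06,"ax":0,"ay":0,"az":0,"jaw":-1},{"x":-0.15,"y":0,"z":-0.18,"ax":0,"ay":0,"az":0,"jaw":-1},{"x":-0.15,"y":0,"z":-0.33,"ax":0,"ay":0,"az":0,"jaw":-1},{"x":-0.15,"y":0,"z":-0.5,"ax":0,"ay":0,"az":0,"jaw":-1},{"x":-0.15,"y":0,"z":-0.64,"ax":0,"ay":0,"az":0,"jaw":-1},{"x":-0.15,"y":0,"z":-0.7,"ax":0,"ay":0,"az":0,"jaw":-1},{"x":-0.15,"y":0,"z":-0.7,"ax":0,"ay":0,"az":0,"jaw":-1}]}}

```text
time: 23.0
tool_pos: [541.0, -68.2, 151.4]
tcp_rot: [3.14, 0.0, 1.683]
contact_force: [0.6, 0.3, -0.7]
grip_width: 0.0
finger_force: 0.0
```

Run:
```python
from h import *
t,d=bot.capture("top"); m=bot.camera_model("top"); W=np.zeros((384,512,3))
for v in range(100,250):
    for u in range(110,270): W[v,u]=bydepth(m,u,v,d[v,u])
k=(W[:,:,2]>92)&(W[:,:,2]<108); k=cv2.morphologyEx(k.astype(np.uint8),cv2.MORPH_OPEN,np.ones((5,5)))
P=W[k>0]; print("cab",cv2.minAreaRect(P[:,:2].astype(np.float32)))
def tilt(P): return np.linalg.lstsq(np.c_[P[:,:2],np.ones(len(P))],P[:,2],rcond=None)[0][:2]
d0=np.load("top0.npy"); P0=np.array([bydepth(m,u,v,d0[v,u]) for v,u in zip(*np.nonzero(k))]); P0=P0[np.abs(P0[:,2]-100)<8]
print("tilt change",tilt(P)-tilt(P0),bot.get_obs()["contact_force"])
```

```text
cab ((619.7703857421875, 186.8548126220703), (245.15663146972656, 243.55728149414062), 6.177035331726074)
tilt change [-0.00121951 -0.00200111] [ 0.16551146 -0.06252504  0.08148099]
```

```bash
python3 -c "
from plant import bot
print(bot.close_job())"
```

```text
the job is handed in; nothing more can be done
None
```

I pushed the orange wedge tight under the taped corner; pressed with about 12 N, the corner held at 103 mm, and the cabinet is level and in place, so I handed the job in at 23 s (no verdict was shown).

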